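Load a tube into the labelling cradle and slide it home on the stop

ROBOT

A 6-joint arm with a two-finger parallel gripper is mounted at the origin on the work surface. World frame = base frame: x ahead of the robot, y to its left, z up, the work surface at z = 0. Lengths are in m, angles in rad, forces in N, time in s.
With the tool pointing down it reaches from about 0.35 to 0.975 m from the base axis. Payload 4.9 kg.
Tool frame: the origin (TCP) lies at the very end of the fingers, on their centre line; the grasp point (between the pads) lies 19 mm behind it; z points along the fingers, y is the line along which they close (so a half turn about z gives the same grasp; the last joint's range is limited). The gripper opens to 85 mm and grips with 20 to 120 N. Pads are 22 mm wide; open, the fingers measure 114 mm over their backs; the gripper's body (76 mm by 85 mm) begins 54 mm behind the grasp point. The pads swing forward as they close: fully open they stand 13 mm farther back than shut.
Start: joints at [1.079, 0.053, 1.613, -0, 1.476, -0.119], TCP at [0.228, 0.582, 0.231] pointing down, gripper open.
Joint ranges: [-3.01, 3.01], [-1.01, 2.22], [0.06, 2.58], [-1.02, 4.17], [0.09, 2.62], [-3.14, 3.14]. Speed limits (rad/s): [2.57, 2.57, 3.14, 3.14, 3.14, 3.14].

INTERFACE

Orientations are given as a rotation vector (axis times angle).
In Python, from station import ctrl, imaging gives the robot as it stands.
- The arm moves only by the tool play_rows, never from a script. Its argument "series" is a list of rows, each a list of 3 entries, a list of its own where there are three numbers: the opening, from 0 (shut) to 1 (fully open), then the shift along the tool's x, y, z each as a share of 0.05 m, from -1 to 1, then the turn, a rotation vector about the tool's x, y, z each as a share of 8 degrees, from -1 to 1. In form: [[grip, [dx, dy, dz], [ax, ay, az]], ...]. A call has 1 to 8 rows; each row shifts and turns the commanded pose from where the row before left it, along the tool's axes as they then stand; what a row does not reach is not made up. A row lasts 1/8 s, in which the tool goes at most 62.5 mm and 10.7 degrees, less where a joint would pass 70% of its speed; a pose out of reach is approached as far as the arm can. A call with a number of a shift or a turn outside -1 to 1 is refused whole. A call with a gripper value outside its range is refused whole. The fingers move at their own pace and stop on an object; "force" is the grip in N (left out, the last holds). Time passes only in rows, so rows that do not move let the fingers close. It gives the time, the measured TCP pose, the force, the opening and the grip force at its end, in the units of the state.
- ctrl.get_obs(): the state, without advancing time (a new reading comes with each control period).
- imaging.get_image(name): name is "scene" or "top" or "wrist"; returns a dict with "color" (420x560x3 uint8, blue, green, red), "fx", "fy", "cx", "cy" (pixels), "D" ([k1, k2, p1, p2, k3] as OpenCV has them; the pictures are not rectified), "extrinsics" (4x4, takes a point from world to camera coordinates); the wrist camera has in their place "hand_eye" (4x4, takes a point from camera to tool coordinates, whose origin is the TCP and whose axes are the flange's). Camera axes: x right, y down, z forward; pixel columns grow to the right and rows downward; lengths in m; the calibration is good to about 2 mm. A picture is of the moment at which its call begins: read the wrist's pose just before it. There is no depth.
- ctrl.finish_job(): hands the job in; it is judged then, once.
The state is a dict: "t": time; "q": joint angles; "dq": joint speeds; "effort": joint torques, N m; "tool_pos": TCP position; "tool_rot": TCP orientation; "contact_force": force on the tool from outside, world axes, zero at the start; "wrist_torque": the same for the moment, N m; "opening": finger opening in m; "grip_force": force on a finger pad.
Only numpy, scipy, OpenCV 4.12 (cv2) and the standard library are available. Lean on these libraries where they do the work, as an engineer would, in place of code of your own. Each camera call takes 0.05 s, during which the arm holds its last target. There are 200 camera calls.

TASK

Take the yellow-capped tube from the rack, lay it (do not drop it) in the V-groove of the labelling cradle with its flat base towards the orange stop pad and at least 2 cm short of it, and let go. Then push it gently along the groove until its base sits against the stop, and keep leaning on it for a second with light finger pressure, about 5 N on the stop and never as much as 12 N, so that it beds square. Leave it there against the stop; do not shift the stop and leave everything else where it is.

Things in the scene. Friction and masses are not known exactly. Their poses are not given: they have to be found in the camera images.
- tube: The tube to be labelled: rigid, filled, frosted white, diameter 38, body 100 long, yellow screw cap (diameter 30, 18 long) on one end; 0.11 to 0.23 kg. Lies level in the rack. Origin: on its axis at the middle of the white body. Its x axis runs along the tube towards the flat base (base at x = +50, cap's flat end at x = -68). It may be rolled about x by any angle.
- tube_base (a point): Centre of the tube's flat base (50 mm from the tube's origin along its x). Axes as the tube's.
- tube_cap (a point): Centre of the flat outer end of the yellow cap (68 mm from the tube's origin along its -x).
- jig: Fixed labelling cradle: grey base plate 330 x 90, 12 thick, standing on the table and carrying the trough and the stop. Origin: underside of the base plate at its middle. Its x axis runs along the groove towards the stop, z is up. The x axes of jig and rack point roughly along world -y (within 0.3 rad).
- trough: Aluminium V-trough of the cradle; origin and axes as the jig's. The groove runs along x at y = 0 from x = -165 (open end) to x = +75. Its 45 degree walls, 3 thick, meet 26 above the table; wall edges are 41 high and 30 apart (34 outside). A tube lying in it has its axis 52.9 above the table. Non-slip finish: the tube drags with about 1 to 3.5 N and stays where it is left.
- stop: End stop of the cradle: dark block with an upright aluminium plate (44 wide, top 84 above the table) and a round orange pad of diameter 32 facing the groove. It is set anywhere from 85 to 115 along jig x and clamped by a thumbscrew: rigid to the touch, it slips when pushed with about 18 N. Origin: on the table plane (z = 0) below the face of the pad. Axes as the jig's.
- stop_face (a point): Centre of the face of the orange pad, 52.9 above the table: where the centre of the tube's base must come. Axes as the jig's.
- rack: Fixed white tube rack: base 110 x 270, 6 thick, with two notched rails 8 thick at rack x = +-38. Origin: underside of the base at its middle. Tubes lie along rack x in three V-notches at rack y = -95, 0 and +95, axis 47.9 above the table, their middles between the rails; between the rails there is nothing above the base plate. The rails are at most 38 high. Which tube is in which notch varies.
- tube_green: A tube just like the first but with a green cap, in another notch of the rack; leave alone. Origin and axes as for the yellow-capped tube.
- tube_pink: A tube just like the first but with a pink cap, in the third notch of the rack; leave alone. Origin and axes as for the yellow-capped tube.
- bottle_a: Small frosted square bottle with a yellow nipple cap lying loose on the table, about 62 x 30 x 22; leave alone. Origin: underside, middle.
- bottle_b: Small frosted square bottle with a mint cap lying loose, 62 x 30 x 22; leave alone. Origin: underside, middle.
- bottle_c: Small frosted square bottle with a pink cap lying loose, 62 x 30 x 22; leave alone. Origin: underside, middle.
- clamp: Loose spring clamp with black jaws and red handles lying flat, about 165 x 100 x 22; leave alone. Origin: underside, at its pivot.
- clip: Loose blue bag clip, 26 x 90 x 15; leave alone. Origin: underside, middle.
Not all that is in view belongs to the job. Leave any black or turquoise look-alike of the tube alone.

How it is judged:
By the outcome, as a careful person would: the job done as asked, in the order asked, and still so for the second after the job is handed in, with the robot touching nothing.
It also fails if it takes over 64 s, if anything falls off the work surface, if the arm or the gripper's body presses on something with over 40 N, if the wrist force passes 120 N, or if a joint passes its speed limit or range.

## Working session

There is one attempt and no reset: what is moved stays moved. The work goes in short steps, Python scripts to look and compute and a tool call to move; the robot and the scene stay as the last step left them, time stands still between calls to the robot, and variables do not carry over. Pictures are saved under pics/ and viewed, at most 10 in all, crops included, and the job is handed in when it is done.

Besides the shell and the picture viewer there is one more tool, called as name(argument=value, ...) on one line, values as JSON. play_rows: Moves the arm, as the interface text tells. Shift numbers are shares of 0.05 m and turn numbers shares of 8 degrees, none past 1 either way. Its arguments: {"type":"object","properties":{"series":{"type":"array"},"force":{"type":"number"}},"required":["series"]}

```bash
ls; mkdir -p pics; cat > h.py <<'E'
import numpy as np, cv2
from scipy.spatial.transform import Rotation as R
from station import ctrl, imaging
def KD(im): return np.array([[im["fx"],0,im["cx"]],[0,im["fy"],im["cy"]],[0,0,1.]]),np.array(im["D"],float)
def snap(n,f):
    o=ctrl.get_obs(); im=imaging.get_image(n); cv2.imwrite(f"pics/{f}.png",im["color"])
    K,D=KD(im)
    if n=="wrist":
        T=np.eye(4);T[:3,:3]=R.from_rotvec(o["tool_rot"]).as_matrix();T[:3,3]=o["tool_pos"];C=T@np.array(im["hand_eye"])
    else: C=np.linalg.inv(np.array(im["extrinsics"]))
    np.savez(f"pics/{f}.npz",K=K,D=D,C=C); return o,im
def px(f,uv,z):
    d=np.load(f"pics/{f}.npz"); p=cv2.undistortPoints(np.array(uv,float).reshape(-1,1,2),d["K"],d["D"]).reshape(-1,2)
    r=np.c_[p,np.ones(len(p))]@d["C"][:3,:3].T; c=d["C"][:3,3]
    s=(np.array(z)-c[2])/r[:,2]; return c+s[:,None]*r
def proj(f,P):
    d=np.load(f"pics/{f}.npz"); W=np.linalg.inv(d["C"])
    return cv2.projectPoints(np.array(P,float).reshape(-1,3),cv2.Rodrigues(W[:3,:3])[0],W[:3,3],d["K"],d["D"])[0].reshape(-1,2)
E
python3 - <<'E'
from h import *
o,_=snap("top","top"); snap("scene","scene"); print(o)
a=cv2.imread("pics/top.png");b=cv2.imread("pics/scene.png")
cv2.imwrite("pics/top_b.png",cv2.resize(a,(800,600),interpolation=cv2.INTER_CUBIC))
print(np.load("pics/top.npz")["C"])
E
```

```text
pics
{'t': 0.0, 'q': array([ 1.07899607e+00,  5.33787990e-02,  1.61430214e+00, -2.88748799e-06,
        1.47599782e+00, -1.19016639e-01]), 'dq': array([-4.16955220e-04, -4.42883301e-05, -5.51182785e-04,  1.53363202e-03,
        9.17662798e-04,  3.03390266e-04]), 'effort': array([-7.13209429e-04, -3.93686378e+01, -3.70172954e+01, -1.87835817e-04,
        7.12881127e-03, -3.56204896e-05]), 'tool_pos': array([0.22734303, 0.58151335, 0.23004456]), 'tool_rot': array([-0.58206596, -3.08656286,  0.00312594]), 'contact_force': array([-0.55495776,  0.58907028,  0.96154557]), 'wrist_torque': array([-0.00309839,  0.0242381 ,  0.01746149]), 'grip_force': 0.0, 'opening': 0.08529534461199254}
[[ 0.02347167 -0.99577593  0.08876588  0.40570746]
 [-0.99967724 -0.02251447  0.01176947 -0.01387863]
 [-0.00972124 -0.08901347 -0.99598298  1.22138326]
 [ 0.          0.          0.          1.        ]]
```

View pics/top_b.png

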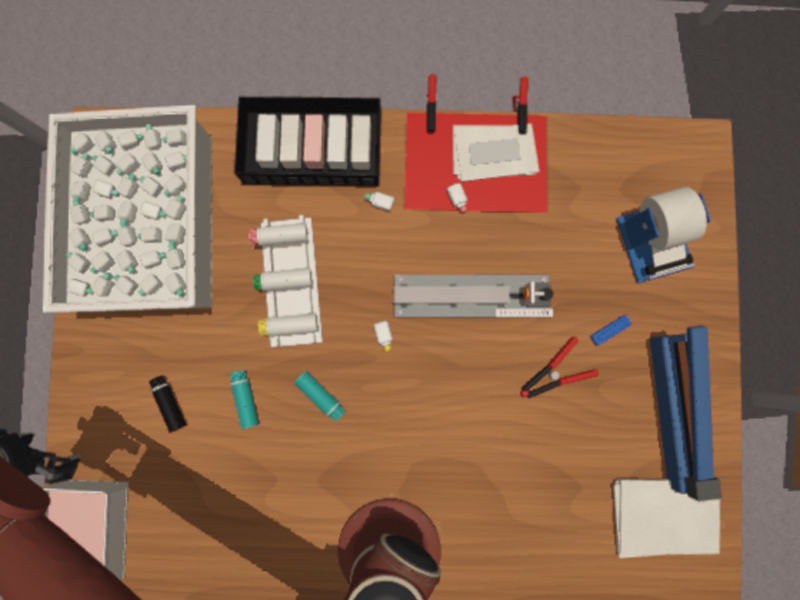

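View pics/scene.png

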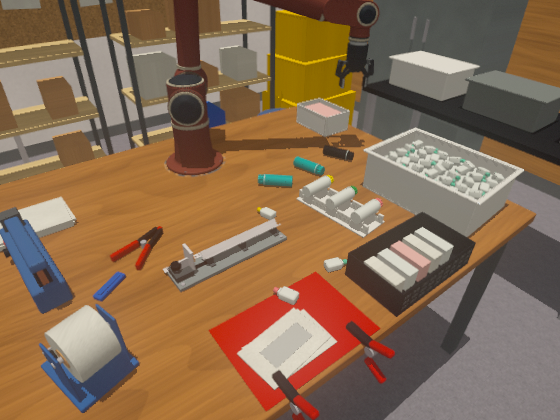

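The top view shows the yellow-capped tube in the nearest notch (enlarged pixels: cap at 263,327, base at 318,324). The cradle lies at (394–552, 276–317) with its stop at about (530,294). The scene view agrees. I'll crop in closer.

```bash
python3 - <<'E'
from h import *
a=cv2.imread("pics/top.png")[145:250,170:395]
cv2.imwrite("pics/c1.png",cv2.resize(a,None,fx=3.5,fy=3.5,interpolation=cv2.INTER_CUBIC))
E
```

```text
(no output)
```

View pics/c1.png

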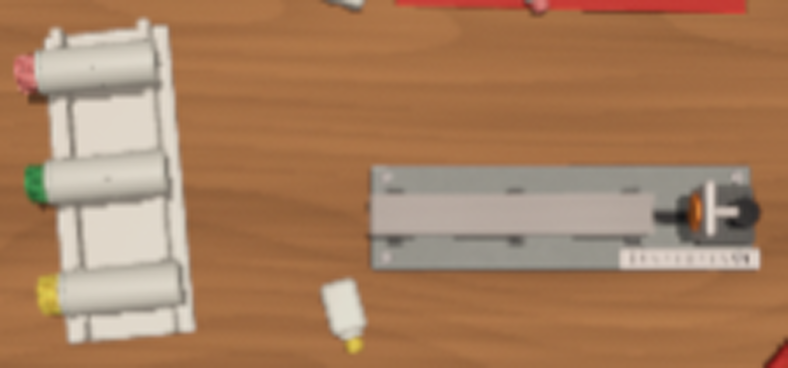

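```bash
python3 - <<'E'
from h import *
np.set_printoptions(precision=4,suppress=True)
def c(u,v): return ((u+.5)/3.5+170-.5,(v+.5)/3.5+145-.5)
def show(n,pts,z):
    P=px("top",[c(*p) for p in pts],[z]*len(pts)); print(n,P.tolist().__repr__() and np.round(P,4).tolist()); return P
y=show("yellow cap,bodyL,base",[(38,295),(60,293.5),(182,285)],.0479)
j=show("plate",[(371,167),(749,167),(371,270),(757,270)],.012)
t=show("trough",[(371,193),(371,234),(655,195),(655,235)],.041)
s=show("pad",[(692,212)],.0529)
d=y[2]-y[0];print("tube len",np.linalg.norm(d),"yaw",np.arctan2(d[1],d[0]))
d=t[2:].mean(0)-t[:2].mean(0);print("trough",np.linalg.norm(d),np.arctan2(d[1],d[0]))
d=j[1]-j[0];print(np.arctan2(d[1],d[0]));d=j[3]-j[2];print(np.arctan2(d[1],d[0]))
print(R.from_rotvec(ctrl.get_obs()["tool_rot"]).as_matrix())
im=imaging.get_image("wrist");print(im["hand_eye"],im["fx"])
E
```

```text
yellow cap,bodyL,base [[0.4543, 0.2792, 0.0479], [0.456, 0.2607, 0.0479], [0.4655, 0.1582, 0.0479]]
plate [[0.5735, 0.0029, 0.012], [0.581, -0.3253, 0.012], [0.4841, 0.0008, 0.012], [0.4915, -0.3322, 0.012]]
trough [[0.5473, 0.002, 0.041], [0.5126, 0.0012, 0.041], [0.5511, -0.2379, 0.041], [0.5171, -0.2381, 0.041]]
pad [[0.536, -0.2668, 0.0529]]
tube len 0.12160246306502467 yaw -1.4778511304421882
trough 0.23963784013014675 -1.553448041185352
-1.5477906385940607
-1.5483950186212792
[[-0.9313  0.3642 -0.0009]
 [ 0.3642  0.9313 -0.0017]
 [ 0.0002 -0.0019 -1.    ]]
[[-0.0004 -0.9452 -0.3264  0.0848]
 [ 1.     -0.0002 -0.0009 -0.    ]
 [ 0.0008 -0.3264  0.9452 -0.1426]
 [ 0.      0.      0.      1.    ]] 292.096472384925
```

The yellow tube's middle is near (0.461, 0.208), with its axis at -84.7°. The groove's heading is about -88.7°, and the pad face is near (0.536, -0.267). I'll move above the tube first, then turn the tool to match it.

play_rows(series=[[1,[-0.5,-0.37,0],[0,0,0]],[1,[-0.9,-0.67,0],[0,0,0]],[1,[-0.9,-0.67,0],[0,0,0]],[1,[-0.9,-0.67,0.1],[0,0,0]],[1,[-0.9,-0.67,0.1],[0,0,0]],[1,[-0.9,-0.67,0.1],[0,0,0]],[1,[-0.9,-0.67,0.1],[0,0,0]],[1,[-0.9,-0.67,0.1],[0,0,0]]], force=50)

```text
t: 1.15
tool_pos: [0.4526, 0.2209, 0.206]
tool_rot: [0.582, 3.087, 0.0]
contact_force: [0.2, -0.0, 0.3]
opening: 0.0854
grip_force: 0.0
```

play_rows(series=[[1,[-0.15,-0.1,0],[0,0,0.98]],[1,[0,0,0],[0,0,0.98]],[1,[0,0,0],[0,0,0.99]],[1,[0,0,0],[0,0,0.99]],[1,[0,0,0],[0,0,0.99]],[1,[0,0,0],[0,0,0.99]],[1,[0,0,0],[0,0,0.99]],[1,[0,0,0],[0,0,0.99]]])

```text
t: 2.15
tool_pos: [0.457, 0.2151, 0.2059]
tool_rot: [-2.119, -2.319, 0.001]
contact_force: [-0.3, 0.5, -0.4]
opening: 0.0852
grip_force: 0.0
```

```bash
cat > go.py <<'E'
from h import *
def err(P,yaw):   # tool-frame shift (shares) and turn (shares) to reach TCP P, tool y at yaw, pointing down
    o=ctrl.get_obs(); M=R.from_rotvec(o["tool_rot"]).as_matrix()
    ty=np.array([np.cos(yaw),np.sin(yaw),0]); T=np.c_[np.cross(ty,[0,0,-1]),ty,[0,0,-1]]
    print("at",np.round(o["tool_pos"],4),"shift",np.round(M.T@(np.array(P)-o["tool_pos"])/.05,2),"turn",np.round(np.degrees(R.from_matrix(M.T@T).as_rotvec())/8,2),"F",np.round(o["contact_force"],2),"open",round(o["opening"],4),"grip",o["grip_force"],"t",o["t"])
E
python3 - <<'E'
from go import *
snap("wrist","w1"); err([.461,.208,.2],np.radians(5.3))
cv2.imwrite("pics/w1b.png",cv2.resize(cv2.imread("pics/w1.png"),(800,600),interpolation=cv2.INTER_CUBIC))
E
```

```text
at [0.457  0.2151 0.2059] shift [-0.15  0.07  0.12] turn [-0.01  0.   -0.03] F [-0.65  0.31  0.3 ] open 0.0851 grip 0.0 t 2.2
```

View pics/w1b.png

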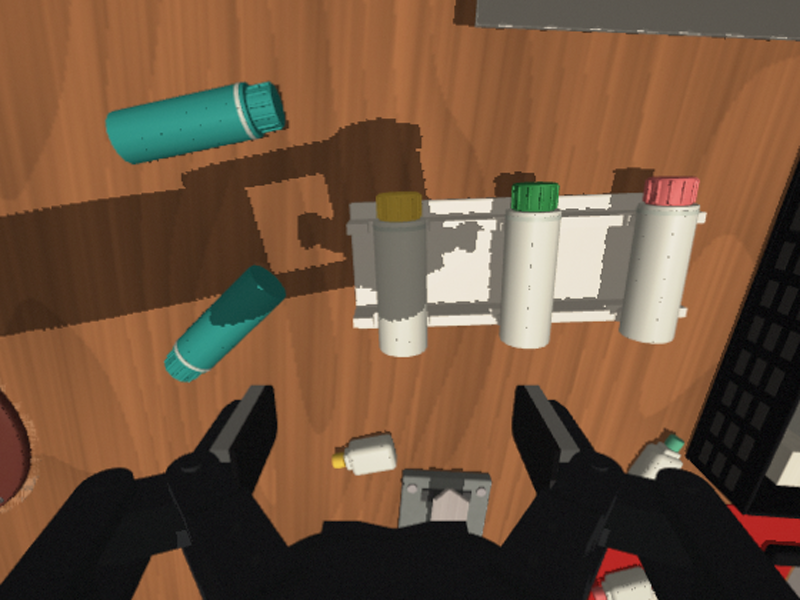

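The wrist view shows the yellow tube with its body edges at x = 375–426 (row 230) and 379–426 (row 345). Its base rim is at (403,356), and the neighbouring tubes are well clear. I'll refine the position from these pixels.

```bash
python3 - <<'E'
from go import *
s=.7
P=px("w1",np.array([(400.5,230),(402.5,345)])*s,[.05,.05]); b=px("w1",[(403*s,356*s)],[.0669])
d=P[1]-P[0]; yaw=np.arctan2(d[1],d[0]); u=d/np.linalg.norm(d)
m=P[1]+u*((b[0]-P[1])@u)-.05*u
print(P,b,"yaw",yaw,"mid",m); err([m[0],m[1],.033],yaw+np.pi/2)
E
```

```text
[[0.45770243 0.25082651 0.05      ]
 [0.4678248  0.16119333 0.05      ]] [[0.46800403 0.16005447 0.0669    ]] yaw -1.4583416447395015 mid [0.46234316 0.20973301 0.05      ]
at [0.457  0.2151 0.2059] shift [-0.12  0.1   3.46] turn [-0.01  0.   -0.18] F [-0.65  0.31  0.3 ] open 0.0851 grip 0.0 t 2.2
```

play_rows(series=[[1,[-0.13,0.09,0.3],[0,0,-0.12]],[1,[0,0,0.7],[0,0,0]],[1,[0,0,0.7],[0,0,0]],[1,[0,0,0.7],[0,0,0]],[1,[0,0,0.5],[0,0,0]],[1,[0,0,0.35],[0,0,0]],[1,[0,0,0.2],[0,0,0]],[1,[0,0,0],[0,0,0]]])

```text
t: 3.2
tool_pos: [0.4622, 0.209, 0.0333]
tool_rot: [-2.093, -2.342, 0.001]
contact_force: [-0.5, 0.9, 0.5]
opening: 0.0853
grip_force: 0.0
```

play_rows(series=[[0.3,[0,0,0],[0,0,0]],[0.3,[0,0,0],[0,0,0]],[0.3,[0,0,0],[0,0,0]],[0.3,[0,0,0],[0,0,0]],[0.3,[0,0,0],[0,0,0]],[0.3,[0,0,0],[0,0,0]]], force=50)

```text
t: 3.95
tool_pos: [0.4628, 0.2094, 0.0349]
tool_rot: [2.093, 2.342, 0.001]
contact_force: [-2.9, -0.8, 5.1]
opening: 0.0365
grip_force: 49.7
```

play_rows(series=[[0.3,[0,0,-0.1],[0,0,0]],[0.3,[0,0,-0.3],[0,0,0]],[0.3,[0,0,-0.6],[0,0,0]],[0.3,[0,0,-0.8],[0,0,0]],[0.3,[0,0,-0.8],[0,0,0]],[0.3,[0,0,-0.6],[0,0,0]],[0.3,[0,0,-0.3],[0,0,0]],[0.3,[0,0,0],[0,0,0]]])

```text
t: 4.95
tool_pos: [0.4629, 0.2093, 0.21]
tool_rot: [2.093, 2.341, 0.003]
contact_force: [-0.9, 0.1, -1.9]
opening: 0.0363
grip_force: 50.1
```

```bash
python3 - <<'E'
from go import *
e=1.5485; ux=np.array([np.cos(-e),np.sin(-e)])
pad=np.array([.536,-.2668]); # mean groove line point
g=np.array([(.5473+.5126+.5511+.5171)/4,(.002+.0012-.2379-.2381)/4]); n=np.array([-ux[1],ux[0]])
print("pad lateral off groove",(pad-g)@n)
c=g+ux*((pad-g)@ux-.038-.05); print("place",c); err([c[0],c[1],.16],-e+np.pi/2)
E
```

```text
pad lateral off groove 0.0006610523499980451
place [ 0.5333772  -0.17883661]
at [0.4629 0.2093 0.21  ] shift [-7.87  0.53  1.  ] turn [ 0.02 -0.    0.64] F [-0.92  0.12 -1.9 ] open 0.0363 grip 50.130091309547424 t 4.95
```

play_rows(series=[[0.3,[-0.5,0.06,0],[0,0,0]],[0.3,[-0.9,0.06,0],[0,0,0]],[0.3,[-0.95,0.06,0],[0,0,0]],[0.3,[-0.95,0.07,0],[0,0,0]],[0.3,[-0.95,0.07,0],[0,0,0]],[0.3,[-0.95,0.07,0],[0,0,0]],[0.3,[-0.95,0.07,0],[0,0,0]],[0.3,[-0.9,0.07,0],[0,0,0]]])

```text
t: 5.95
tool_pos: [0.5271, -0.1394, 0.2064]
tool_rot: [-2.092, -2.339, 0.002]
contact_force: [0.6, -0.2, -1.1]
opening: 0.0363
grip_force: 50.1
```

play_rows(series=[[0.3,[-0.6,0,0.2],[0,0,0]],[0.3,[-0.22,0,0.2],[0.02,0,0.32]],[0.3,[0,0,0],[0,0,0.32]],[0.3,[0,0,0],[0,0,0]]])

```text
t: 6.45
tool_pos: [0.5318, -0.1779, 0.187]
tool_rot: [-2.193, -2.243, 0.004]
contact_force: [0.0, -0.6, -1.4]
opening: 0.0366
grip_force: 50.2
```

```bash
python3 - <<'E'
from go import *
snap("wrist","w2"); err([.5334,-.1788,.16],np.pi/2-1.5485)
cv2.imwrite("pics/w2b.png",cv2.resize(cv2.imread("pics/w2.png"),(800,600),interpolation=cv2.INTER_CUBIC))
E
```

```text
at [ 0.5321 -0.178   0.1875] shift [-0.02  0.03  0.55] turn [-0.03 -0.01  0.01] F [-0.39  0.47 -0.39] open 0.0366 grip 50.15682578086853 t 6.5
```

View pics/w2b.png

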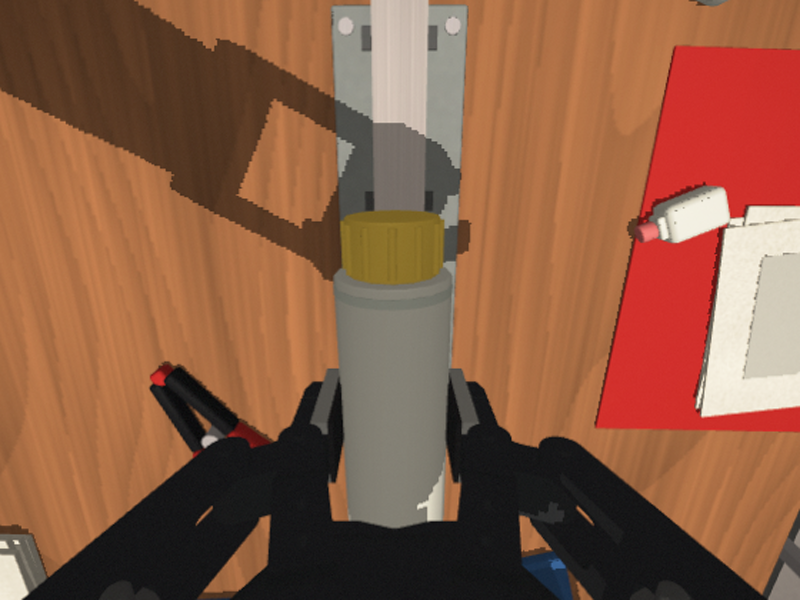

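The tube is held straight, with its cap at (341–444, 212) and body centreline at x ≈ 393. The trough edges are at x = 372–428 (row 100). I'll compare the tube with the groove in this same view.

```bash
python3 - <<'E'
from go import *
s=.7
o=ctrl.get_obs(); z=o["tool_pos"][2]+.013
M=R.from_rotvec(o["tool_rot"]).as_matrix()
f=lambda p,z: (px("w2",np.array(p)*s,[z]*len(p))-o["tool_pos"])@M*1000
print("trough r20,r100",f([(371.5,20),(428,20),(372,100),(428,100),(373.5,190),(426.5,190)],.041))
print("plate",f([(332,6),(467,6),(334.5,100),(465,100)],.012))
print("tube sil",f([(334,290),(452,290),(347,510),(440,510)],z))
for P in ([.5334-.0,-.1788,.06],):pass
E
```

```text
trough r20,r100 [[162.31883471 -14.2503376  146.76001817]
 [162.23433747  19.4033155  146.60587644]
 [118.89064745 -14.71871953 146.71946794]
 [118.8322285   20.46921173 146.55832828]
 [ 64.01354622 -14.69330131 146.66540175]
 [ 63.99250061  20.83022295 146.50276257]]
plate [[178.11303338 -41.17784253 175.89913126]
 [177.87997153  46.53141653 175.4973894 ]
 [122.42001507 -42.10675519 175.84863165]
 [122.26970482  48.14516857 175.43533141]]
tube sil [[ 43.8528087  -20.24684132 -12.86434531]
 [ 43.88211523  18.02517799 -13.03951697]
 [-47.59136625 -19.52094716 -12.95756731]
 [-47.4092918   17.3604706  -13.12622293]]
```

play_rows(series=[[0.3,[0,0.06,0.3],[-0.03,0,-0.02]],[0.3,[0,0,0.6],[0,0,0]],[0.3,[0,0,0.7],[0,0,0]],[0.3,[0,0,0.6],[0,0,0]],[0.3,[0,0,0.3],[0,0,0]],[0.3,[0,0,0.15],[0,0,0]],[0.3,[0,0,0],[0,0,0]]])

```text
t: 7.38
tool_pos: [0.536, -0.1789, 0.0565]
tool_rot: [2.192, 2.248, 0.002]
contact_force: [0.5, 0.0, -0.7]
opening: 0.0363
grip_force: 50.2
```

```bash
python3 - <<'E'
from go import *
snap("wrist","w3"); err([.5334,-.1788,.04],np.pi/2-1.5485)
cv2.imwrite("pics/w3b.png",cv2.resize(cv2.imread("pics/w3.png"),(800,600),interpolation=cv2.INTER_CUBIC))
E
```

```text
at [ 0.5364 -0.1792  0.0572] shift [ 0.01 -0.06  0.34] turn [0.02 0.01 0.02] F [ 0.2   0.34 -1.95] open 0.0364 grip 50.1549357175827 t 7.425
```

View pics/w3b.png

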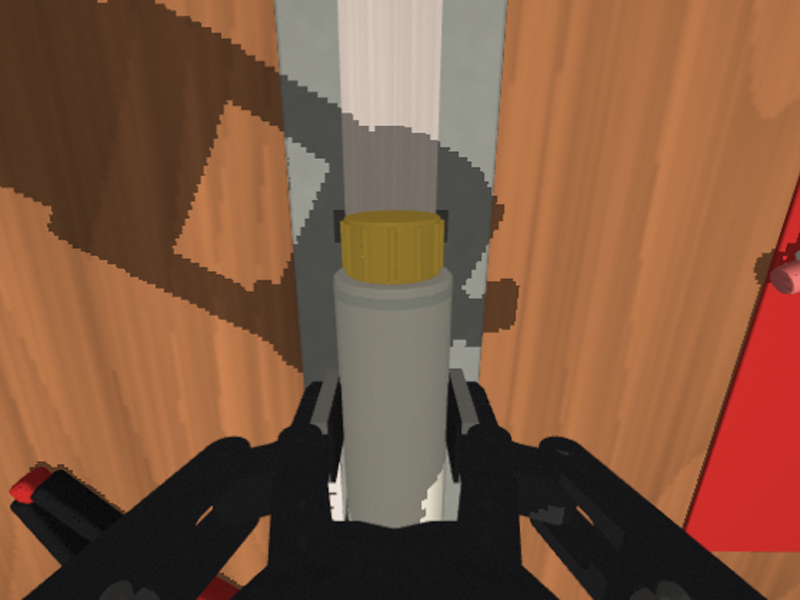

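The tube (centreline x ≈ 393) now hangs just above the trough (edges 338–443 at row 20, 344–437 at row 190), so it is nearly aligned.

```bash
python3 - <<'E'
from go import *
s=.7
o=ctrl.get_obs(); z=o["tool_pos"][2]+.013
M=R.from_rotvec(o["tool_rot"]).as_matrix()
f=lambda p,z: ((px("w3",np.array(p)*s,[z]*len(p))-o["tool_pos"])@M*1000)[:,:2]
print("trough",f([(338,20),(443,20),(343.5,190),(437,190)],.041))
print("plate",f([(277,40),(505,40),(303,370),(478,370)],.012))
print("tube sil",f([(334,290),(452,290),(347,510),(440,510)],z))
E
```

```text
trough [[127.25108603 -19.28333324]
 [127.24777194  14.94445751]
 [ 73.47005153 -19.58071924]
 [ 73.4545855   14.73770019]]
plate [[128.37054202 -46.81872046]
 [128.35971114  42.34334544]
 [-16.25827076 -46.90215087]
 [-16.34044992  41.16055572]]
tube sil [[ 44.17463233 -20.4281121 ]
 [ 44.14803408  17.76702398]
 [-47.1674263  -19.66072419]
 [-47.22340755  17.19418972]]
```

play_rows(series=[[0.3,[0,-0.03,0],[0.02,0,0.03]],[0.3,[0,0,0.1],[0,0,0]],[0.3,[0,0,0.1],[0,0,0]],[0.3,[0,0,0.04],[0,0,0]],[0.3,[0,0,0.02],[0,0,0]],[0.3,[0,0,0],[0,0,0]]])

```text
t: 8.18
tool_pos: [0.5342, -0.1789, 0.0432]
tool_rot: [-2.197, -2.244, 0.002]
contact_force: [-1.1, 0.2, -0.8]
opening: 0.0362
grip_force: 50.2
```

play_rows(series=[[0.3,[0,0,0.02],[0,0,0]],[0.3,[0,0,0.02],[0,0,0]],[0.3,[0,0,0],[0,0,0]]])

```text
t: 8.55
tool_pos: [0.5341, -0.1789, 0.0412]
tool_rot: [-2.197, -2.244, 0.002]
contact_force: [0.3, -1.0, -1.1]
opening: 0.0363
grip_force: 50.2
```

play_rows(series=[[0.3,[0,0,0.02],[0,0,0]],[0.3,[0,0,0],[0,0,0]]])

```text
t: 8.8
tool_pos: [0.5343, -0.179, 0.0404]
tool_rot: [-2.198, -2.244, 0.002]
contact_force: [0.4, 0.1, -0.9]
opening: 0.0364
grip_force: 50.3
```

play_rows(series=[[0.3,[0,0,0.01],[0,0,0]],[0.3,[0,0,0.01],[0,0,0]],[0.3,[0,0,0],[0,0,0]]])

```text
t: 9.18
tool_pos: [0.5345, -0.1789, 0.0402]
tool_rot: [-2.198, -2.244, 0.001]
contact_force: [-2.4, 1.2, 5.6]
opening: 0.0363
grip_force: 50.7
```

play_rows(series=[[0.3,[0,0,0.01],[0,0,0]],[0.3,[0,0,0],[0,0,0]]])

```text
t: 9.43
tool_pos: [0.5345, -0.1789, 0.0402]
tool_rot: [-2.198, -2.244, 0.001]
contact_force: [-3.5, 2.4, 7.8]
opening: 0.0365
grip_force: 51.0
```

play_rows(series=[[0.3,[0,0,0],[0,0,0]],[0.3,[0,0,0],[0,0,0]]], force=20)

```text
t: 9.68
tool_pos: [0.5345, -0.1789, 0.0402]
tool_rot: [-2.198, -2.244, 0.001]
contact_force: [-3.9, 2.0, 7.4]
opening: 0.0366
grip_force: 51.0
```

play_rows(series=[[0.46,[0,0,0],[0,0,0]],[0.5,[0,0,0],[0,0,0]],[0.6,[0,0,0],[0,0,0]],[0.6,[0,0,0],[0,0,0]]])

```text
t: 10.18
tool_pos: [0.5341, -0.1789, 0.0386]
tool_rot: [-2.197, -2.244, 0.002]
contact_force: [-0.9, 0.3, 0.4]
opening: 0.0506
grip_force: 0.0
```

play_rows(series=[[0.6,[0,0,-0.2],[0,0,0]],[0.6,[0,0,-0.5],[0,0,0]],[0.6,[0,0,-0.6],[0,0,0]],[0.3,[0,0,-0.5],[0,0,0]],[0,[0.5,0,-0.2],[0,0,0]],[0,[0.8,0,0],[0,0,0]],[0,[0.5,0,0],[0,0,0]],[0,[0.3,0,0],[0,0,0]]])

```text
t: 11.18
tool_pos: [0.5323, -0.0729, 0.1395]
tool_rot: [2.197, 2.246, -0.001]
contact_force: [-0.4, -0.2, -0.3]
opening: -0.0
grip_force: 0.0
```

```bash
python3 - <<'E'
from go import *
snap("wrist","w4"); snap("top","t4");err([.5345,-.079,.047],np.pi/2-1.5485)
a=cv2.imread("pics/w4.png"); b=cv2.imread("pics/t4.png")[190:220,265:395]
b=cv2.resize(b,(560,129),interpolation=cv2.INTER_CUBIC)
cv2.imwrite("pics/w4b.png",np.vstack([a,b]))
E
```

```text
at [ 0.5322 -0.073   0.1392] shift [-0.12  0.04  1.84] turn [-0.01  0.    0.  ] F [ 0.18 -0.32 -0.53] open -0.0001 grip 0.0 t 11.275
```

View pics/w4b.png

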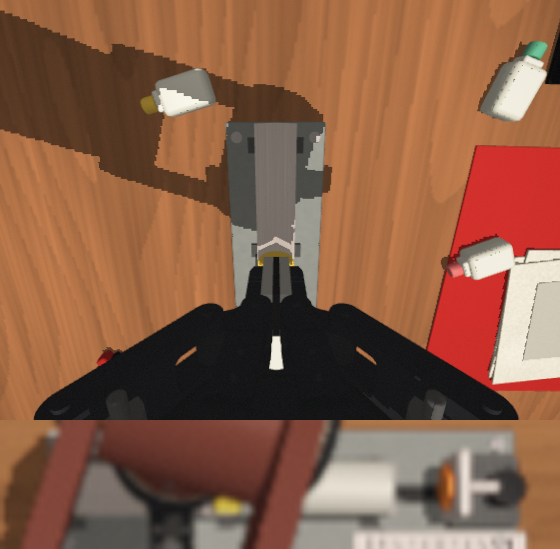

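The tube lies in the groove, with its base about 47 strip pixels (roughly 3 cm) short of the pad. The fingers are shut and stand behind the cap, whose rim shows at (275,253). Next I'll check the cap position and the gap.

```bash
python3 - <<'E'
from go import *
k=130/560
g=lambda u,v:(265+u*k,190+v*k)
print("base,pad",px("t4",[g(394,66),g(441,66)],[.0529,.0529]))
print("cap rim",px("w4",[(275,252)],[.0679]), "tray start", px("w4",[(275,123)],[.03]))
E
```

```text
base,pad [[ 0.53496663 -0.23480129  0.0529    ]
 [ 0.53570101 -0.26683169  0.0529    ]]
cap rim [[ 0.53151298 -0.09785052  0.0679    ]] tray start [[0.52933351 0.00144295 0.03      ]]
```

play_rows(series=[[0,[0.1,0.03,0.3],[0,0,0]],[0,[0,0,0.6],[0,0,0]],[0,[0,0,0.6],[0,0,0]],[0,[0,0,0.3],[0,0,0]],[0,[0,0,0],[0,0,0]],[0,[0,0,0],[0,0,0]]])

```text
t: 12.02
tool_pos: [0.5343, -0.0693, 0.0498]
tool_rot: [2.198, 2.244, -0.0]
contact_force: [0.5, -0.7, 0.5]
opening: 0.0001
grip_force: 0.0
```

play_rows(series=[[0,[-0.08,0,0.05],[0,0,0]],[0,[-0.08,0,0],[0,0,0]],[0,[-0.08,0,0],[0,0,0]],[0,[-0.05,0,0],[0,0,0]],[0,[-0.04,0,0],[0,0,0]],[0,[-0.04,0,0],[0,0,0]],[0,[-0.04,0,0],[0,0,0]],[0,[-0.04,0,0],[0,0,0]]])

```text
t: 13.02
tool_pos: [0.5338, -0.0915, 0.0462]
tool_rot: [-2.197, -2.244, 0.002]
contact_force: [0.0, 0.5, -0.5]
opening: -0.0002
grip_force: 0.0
```

play_rows(series=[[0,[-0.04,0,0],[0,0,0]],[0,[-0.04,0,0],[0,0,0]],[0,[-0.04,0,0],[0,0,0]],[0,[-0.04,0,0],[0,0,0]],[0,[-0.04,0,0],[0,0,0]]])

```text
t: 13.65
tool_pos: [0.5341, -0.1012, 0.0463]
tool_rot: [-2.197, -2.243, 0.001]
contact_force: [-0.3, 3.0, 0.3]
opening: -0.0004
grip_force: 1.1
```

play_rows(series=[[0,[-0.04,0,0],[0,0,0]],[0,[-0.04,0,0],[0,0,0]],[0,[-0.04,0,0],[0,0,0]],[0,[-0.04,0,0],[0,0,0]]])

```text
t: 14.15
tool_pos: [0.5343, -0.1095, 0.0463]
tool_rot: [-2.197, -2.244, 0.002]
contact_force: [0.2, 1.9, -0.9]
opening: -0.0
grip_force: 0.9
```

play_rows(series=[[0,[-0.04,0,0],[0,0,0]],[0,[-0.04,0,0],[0,0,0]],[0,[-0.04,0,0],[0,0,0]],[0,[-0.04,0,0],[0,0,0]]])

```text
t: 14.65
tool_pos: [0.5344, -0.1176, 0.0463]
tool_rot: [-2.198, -2.244, 0.002]
contact_force: [0.2, 1.3, 0.2]
opening: -0.0004
grip_force: 0.8
```

```bash
python3 - <<'E'
from go import *
for i in range(4):
    snap("top","t5"); o=ctrl.get_obs(); print(np.round(o["contact_force"],2),np.round(o["tool_pos"],4))
b=cv2.imread("pics/t5.png")[190:220,295:395]
cv2.imwrite("pics/t5b.png",cv2.resize(b,None,fx=8,fy=8,interpolation=cv2.INTER_CUBIC))
E
```

```text
[-0.07  1.19  0.54] [ 0.5344 -0.1178  0.0463]
[0.21 1.19 1.1 ] [ 0.5344 -0.1178  0.0463]
[-0.24 -0.36  0.02] [ 0.5344 -0.1178  0.0463]
[ 0.16  0.26 -0.09] [ 0.5344 -0.1178  0.0463]
```

View pics/t5b.png

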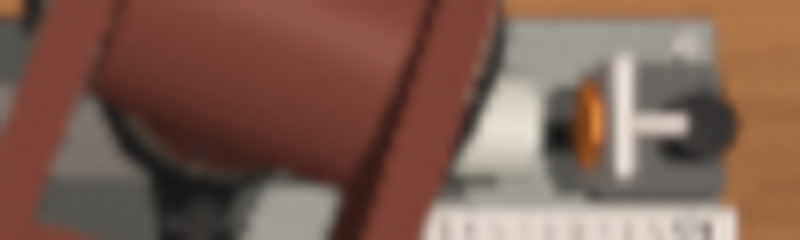

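Base at column 540 and pad face at about 574 leaves a gap of roughly 12 mm. Sliding drag is about 1.5–2 N.

play_rows(series=[[0,[-0.03,0,0],[0,0,0]],[0,[-0.03,0,0],[0,0,0]],[0,[-0.03,0,0],[0,0,0]],[0,[-0.03,0,0],[0,0,0]],[0,[-0.02,0,0],[0,0,0]],[0,[-0.01,0,0],[0,0,0]]])

```text
t: 15.6
tool_pos: [0.5345, -0.1249, 0.0463]
tool_rot: [-2.197, -2.244, 0.002]
contact_force: [0.1, 2.8, 0.9]
opening: 0.0001
grip_force: 1.1
```

play_rows(series=[[0,[-0.01,0,0],[0,0,0]],[0,[-0.01,0,0],[0,0,0]],[0,[-0.01,0,0],[0,0,0]]])

```text
t: 15.98
tool_pos: [0.5346, -0.1264, 0.0463]
tool_rot: [-2.197, -2.244, 0.002]
contact_force: [-0.8, 2.1, 0.8]
opening: -0.0002
grip_force: 1.1
```

play_rows(series=[[0,[-0.01,0,0],[0,0,0]],[0,[-0.01,0,0],[0,0,0]],[0,[-0.01,0,0],[0,0,0]]])

```text
t: 16.35
tool_pos: [0.5346, -0.1279, 0.0463]
tool_rot: [-2.197, -2.244, 0.002]
contact_force: [0.8, 2.2, 1.1]
opening: 0.0001
grip_force: 1.0
```

play_rows(series=[[0,[-0.01,0,0],[0,0,0]],[0,[-0.01,0,0],[0,0,0]]])

```text
t: 16.6
tool_pos: [0.5346, -0.1289, 0.0463]
tool_rot: [-2.197, -2.244, 0.002]
contact_force: [-0.1, 1.5, 0.4]
opening: -0.0001
grip_force: 1.0
```

play_rows(series=[[0,[-0.01,0,0],[0,0,0]],[0,[-0.01,0,0],[0,0,0]]])

```text
t: 16.85
tool_pos: [0.5346, -0.1299, 0.0462]
tool_rot: [-2.197, -2.244, 0.002]
contact_force: [0.7, 2.0, 0.4]
opening: -0.0
grip_force: 1.0
```

play_rows(series=[[0,[-0.01,0,0],[0,0,0]],[0,[-0.01,0,0],[0,0,0]]])

```text
t: 17.1
tool_pos: [0.5347, -0.1309, 0.0463]
tool_rot: [-2.197, -2.244, 0.002]
contact_force: [-0.1, 1.8, 1.0]
opening: 0.0002
grip_force: 1.0
```

play_rows(series=[[0,[-0.01,0,0],[0,0,0]],[0,[-0.01,0,0],[0,0,0]]])

```text
t: 17.35
tool_pos: [0.5347, -0.1319, 0.0463]
tool_rot: [-2.197, -2.244, 0.002]
contact_force: [-0.3, 1.4, 0.7]
opening: -0.0002
grip_force: 1.0
```

play_rows(series=[[0,[-0.01,0,0],[0,0,0]]])

```text
t: 17.48
tool_pos: [0.5347, -0.1325, 0.0463]
tool_rot: [-2.197, -2.244, 0.002]
contact_force: [0.0, 2.3, -0.7]
opening: -0.0002
grip_force: 1.0
```

play_rows(series=[[0,[-0.01,0,0],[0,0,0]]])

```text
t: 17.6
tool_pos: [0.5347, -0.1329, 0.0463]
tool_rot: [-2.197, -2.244, 0.002]
contact_force: [0.4, 2.0, 0.2]
opening: -0.0001
grip_force: 1.0
```

play_rows(series=[[0,[-0.01,0,0],[0,0,0]]])

```text
t: 17.73
tool_pos: [0.5347, -0.1335, 0.0463]
tool_rot: [-2.197, -2.244, 0.002]
contact_force: [0.4, 1.3, 1.0]
opening: 0.0002
grip_force: 0.9
```

play_rows(series=[[0,[-0.01,0,0],[0,0,0]],[0,[-0.01,0,0],[0,0,0]]])

```text
t: 17.98
tool_pos: [0.5348, -0.1344, 0.0463]
tool_rot: [-2.197, -2.244, 0.002]
contact_force: [0.3, 1.9, -0.2]
opening: -0.0001
grip_force: 0.9
```

play_rows(series=[[0,[-0.01,0,0],[0,0,0]]])

```text
t: 18.1
tool_pos: [0.5348, -0.1349, 0.0463]
tool_rot: [-2.197, -2.244, 0.002]
contact_force: [0.5, 1.5, 1.0]
opening: -0.0002
grip_force: 0.9
```

```bash
python3 - <<'E'
from go import *
snap("top","t6")
b=cv2.imread("pics/t6.png")[190:220,295:395]
cv2.imwrite("pics/t6b.png",cv2.resize(b,None,fx=8,fy=8,interpolation=cv2.INTER_CUBIC))
E
```

```text
(no output)
```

View pics/t6b.png

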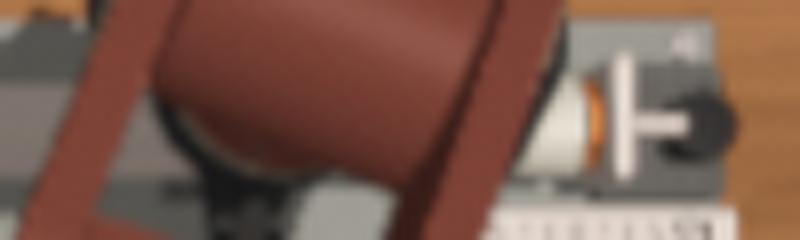

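The base is now at column 587, right at the orange pad, so only a millimetre or two can be left.

play_rows(series=[[0,[-0.01,0,0],[0,0,0]]])

```text
t: 18.27
tool_pos: [0.5348, -0.1354, 0.0463]
tool_rot: [-2.197, -2.244, 0.002]
contact_force: [0.4, 2.0, 0.2]
opening: -0.0
grip_force: 0.9
```

play_rows(series=[[0,[-0.01,0,0],[0,0,0]]])

```text
t: 18.4
tool_pos: [0.5348, -0.1359, 0.0463]
tool_rot: [-2.197, -2.244, 0.002]
contact_force: [-0.4, 2.2, 1.4]
opening: 0.0002
grip_force: 0.9
```

play_rows(series=[[0,[-0.01,0,0],[0,0,0]]])

```text
t: 18.52
tool_pos: [0.5348, -0.1364, 0.0463]
tool_rot: [-2.197, -2.244, 0.002]
contact_force: [-0.0, 1.5, 0.2]
opening: 0.0
grip_force: 0.9
```

play_rows(series=[[0,[-0.01,0,0],[0,0,0]]])

```text
t: 18.65
tool_pos: [0.5348, -0.1369, 0.0463]
tool_rot: [-2.197, -2.244, 0.002]
contact_force: [-0.3, 1.5, 0.4]
opening: 0.0
grip_force: 0.9
```

play_rows(series=[[0,[-0.01,0,0],[0,0,0]]])

```text
t: 18.77
tool_pos: [0.5348, -0.1374, 0.0463]
tool_rot: [-2.197, -2.244, 0.002]
contact_force: [-0.0, 1.8, 0.8]
opening: 0.0001
grip_force: 0.9
```

play_rows(series=[[0,[-0.008,0,0],[0,0,0]]])

```text
t: 18.9
tool_pos: [0.5348, -0.1378, 0.0463]
tool_rot: [-2.197, -2.244, 0.002]
contact_force: [0.1, 1.3, 0.2]
opening: 0.0001
grip_force: 0.9
```

play_rows(series=[[0,[-0.01,0,0],[0,0,0]]])

```text
t: 19.02
tool_pos: [0.5349, -0.1382, 0.0463]
tool_rot: [-2.197, -2.244, 0.001]
contact_force: [0.4, 2.5, 0.7]
opening: -0.0001
grip_force: 1.6
```

play_rows(series=[[0,[-0.01,0,0],[0,0,0]]])

```text
t: 19.15
tool_pos: [0.5348, -0.1382, 0.0463]
tool_rot: [-2.197, -2.243, 0.0]
contact_force: [0.8, 5.2, 1.9]
opening: -0.0002
grip_force: 2.8
```

play_rows(series=[[0,[-0.01,0,0],[0,0,0]]])

```text
t: 19.27
tool_pos: [0.5349, -0.1382, 0.0463]
tool_rot: [-2.196, -2.242, -0.001]
contact_force: [0.2, 7.6, 2.1]
opening: -0.0003
grip_force: 3.7
```

play_rows(series=[[0,[0,0,0],[0,0,0]],[0,[0,0,0],[0,0,0]]])

```text
t: 19.52
tool_pos: [0.5349, -0.1382, 0.0463]
tool_rot: [-2.196, -2.243, -0.001]
contact_force: [-0.7, 6.5, 1.7]
opening: 0.0
grip_force: 3.2
```

play_rows(series=[[0,[0,0,0],[0,0,0]],[0,[0,0,0],[0,0,0]],[0,[0,0,0],[0,0,0]],[0,[0,0,0],[0,0,0]]])

```text
t: 20.02
tool_pos: [0.5349, -0.1382, 0.0463]
tool_rot: [-2.196, -2.243, -0.0]
contact_force: [-0.3, 5.8, 2.4]
opening: -0.0002
grip_force: 3.2
```

play_rows(series=[[0,[0,0,0],[0,0,0]],[0,[0,0,0],[0,0,0]],[0,[0,0,0],[0,0,0]],[0,[0,0,0],[0,0,0]],[0,[0,0,0],[0,0,0]],[0,[0,0,0],[0,0,0]]])

```text
t: 20.78
tool_pos: [0.5348, -0.1382, 0.0463]
tool_rot: [-2.196, -2.243, -0.0]
contact_force: [-0.2, 6.2, 2.0]
opening: -0.0
grip_force: 3.2
```

play_rows(series=[[0,[-0.002,0,0],[0,0,0]],[0,[0,0,0],[0,0,0]],[0,[0,0,0],[0,0,0]],[0,[0,0,0],[0,0,0]],[0,[0,0,0],[0,0,0]],[0,[0,0,0],[0,0,0]],[0,[0,0,0],[0,0,0]],[0,[0,0,0],[0,0,0]]])

```text
t: 21.78
tool_pos: [0.5349, -0.1382, 0.0463]
tool_rot: [-2.196, -2.243, -0.001]
contact_force: [0.1, 7.4, 2.3]
opening: -0.0001
grip_force: 3.4
```

play_rows(series=[[0,[0.02,0,0],[0,0,0]],[0,[0.05,0,0],[0,0,0]],[0,[0.2,0,0],[0,0,0]],[0,[0.4,0,0],[0,0,0]],[0,[0.4,0,-0.3],[0,0,0]],[0,[0.4,0,-0.7],[0,0,0]],[0,[0.5,0,-0.8],[0,0,0]],[0,[0.8,0,-0.6],[0,0,0]]])

```text
t: 22.78
tool_pos: [0.5327, 0.0006, 0.1696]
tool_rot: [2.197, 2.243, 0.001]
contact_force: [1.5, -0.1, -0.0]
opening: 0.0002
grip_force: 0.0
```

play_rows(series=[[0,[0.9,0,-0.4],[0,0,0]],[0,[0.9,0,-0.2],[0,0,0]],[0,[0.9,0,0],[0,0,0]],[0,[0.9,0,0],[0,0,0]],[0,[0.5,0,0],[0,0,0]],[0,[0,0,0],[0,0,0]]])

```text
t: 23.52
tool_pos: [0.5271, 0.2065, 0.1973]
tool_rot: [-2.193, -2.249, 0.0]
contact_force: [0.2, -0.1, -0.4]
opening: 0.0001
grip_force: 0.0
```

```bash
python3 - <<'E'
from go import *
o,_=snap("top","t7");print(o["contact_force"],o["tool_pos"],o["t"])
b=cv2.imread("pics/t7.png")[180:230,265:395]
b=cv2.resize(b,None,fx=6,fy=6,interpolation=cv2.INTER_CUBIC)
a=cv2.imread("pics/top.png")[180:230,265:395]
cv2.imwrite("pics/t7b.png",np.vstack([b,cv2.resize(a,None,fx=6,fy=6,interpolation=cv2.INTER_CUBIC)][:2])[:600])
E
```

```text
[ 0.19789066 -0.08786214 -0.40457404] [0.52713813 0.20648031 0.19727125] 23.525
```

View pics/t7b.png

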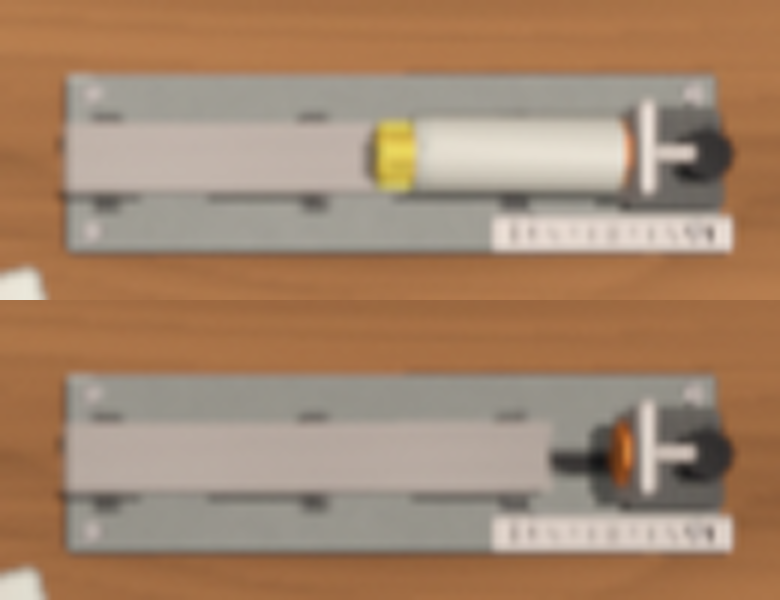

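The tube lies in the groove with its base (column 628) against the pad. The stop plate is at column 648 both before and after, so it has not shifted. I'll hand the job in.

```bash
python3 -c "
from station import ctrl
print(ctrl.finish_job())"
```

```text
the job is handed in; nothing more can be done
None
```

The job is handed in: the yellow-capped tube was laid in the groove about 3 cm short of the stop, let go, slid up to the pad and leaned on for about 2 s at an estimated 5 N (wrist readings 6–8 N less about 2 N of drag), and the last picture shows it against the stop, which has not visibly shifted, with the arm clear.

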